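# Switch off the egg steamer's hot plate and take the lid off

## Task

The eggs are done. First switch the hot plate off: turn its knob back, anticlockwise, past every click until it snaps home at OFF; then take the glass lid off the pan and lay it gently, knob up, in the middle of the black trivet and let go. The hot plate is not screwed down: do not shove it, keep the pan standing on its disc, and leave the other things alone.

Things in the scene. Friction and masses are not known exactly. Their poses are not given: they have to be found in the camera images.
- hot_plate: white tabletop hot plate with a cast-iron disc on top, 295 x 236 x 71 high, 2.8 kg, loose on rubber feet: some 20 N slides it. Origin: at worktop height under the housing; -x points out of the front, 167 to the front edge, 128 to the back; z up. Along the front a control panel, 78 along the slope, rises towards the disc at 30 degrees to level
- disc_center (a point): centre of the top of the cast-iron disc, 82.5 above the worktop, 20 behind the hot plate's origin; axes as the hot plate's. The pan stands here
- knob_grip (a point): centre of the top face of the black switch knob; turns with it. z: the knob's axis, out of the panel, leaning 30 degrees from vertical to the front; x: along the bar grip to its white pointer end. Bar 46 long (x), 16 wide (y), 23 deep below this face, then a round skirt of 49 diameter; panel 34 below. Pinch the bar across y, tool along -z, 40 N or more; the pan is 90 away up the slope
- hob_knob (a joint): switch angle in rad: 0 = OFF, growing clockwise seen from outside (about -z of knob_grip); switch off about +z. A sprung roller in a toothed wheel clicks it in at 0, 1.05, 2.09, 3.14; it starts at 2.09 or 3.14. About 0.25 Nm turns it out of a click; past the ridges at 0.52, 1.57, 2.62 it snaps on; let go between, it springs to the nearer click. Stops at -0.03 and 3.17
- off_mark (a point): the small black ring on the panel that marks OFF, straight up the slope from the knob's axis, 33 from it; the white pointer aims at it when the hot plate is off. Clockwise from it, 60 degrees apart, one, two and three red dots
- pan: steel pan with four eggs, 1.1 kg, loose on the disc: 146 rim diameter, 78 high, a black loop handle on its +y and -y sides to 93 from the axis. Origin: centre of its underside, z up
- lid: domed glass lid with a steel rim, 0.25 to 0.45 kg, 149 diameter, loose on the pan, a shallow lip (124 diameter, 8 deep) inside the pan's rim; lifting it 15 frees it. Origin: centre of the lip's underside, z up: 70 above the pan's underside when on the pan, 13 above the worktop when it lies on the trivet
- lid_knob (a point): middle of the lid's black knob, on its axis, 55 above the lid's origin: 38 diameter from 8 below to 8 above this point (top at 12 above), neck of 18 diameter under it; the dome's top lies 25 below this point. Take it from straight above
- trivet: round black cast-iron trivet, 158 diameter, 13 high, fixed on the worktop to the right of the hot plate. Origin: centre of its underside. (Dark wall cabinets hang over the back of the worktop, their doors 0.60 m ahead of the robot from 445 above the worktop up: keep the wrist and forearm clear of them.)
- salt_jar: white-capped jar, 43 diameter x 100, standing on the chopping board at the right; bystander
- pepper_grinder: dark wooden mill, 58 diameter x 140, standing on the chopping board; bystander
- coffee_mug: white mug, 88 diameter x 99 high, standing at the back, in the middle; bystander

How it is judged:
By the outcome, as a careful person would: the job done as asked, in the order asked, and still so for the second after the job is handed in, with the robot touching nothing.
It also fails if it takes over 72 s, if anything falls off the work surface, if the arm or the gripper's body presses on something with over 40 N, if the wrist force passes 120 N, or if a joint passes its speed limit or range.

## Robot

A 6-joint arm with a two-finger parallel gripper is mounted at the origin on a cart in front of the work surface, level with it; the furniture and walls round the work are solid. World frame = base frame: x ahead of the robot, y to its left, z up, the work surface at z = 0. Lengths are in m, angles in degrees, forces in N, time in s.
With the tool pointing down it reaches from about 0.375 to 0.9 m from the base axis. Payload 3.1 kg.
Tool frame: the origin (TCP) lies on the centre line of the jaws, within the pads' length; the fingertips stand finger_overhang ahead of it and the grasp point (between the pads) lies 5 mm behind it (finger_overhang is the distance from the TCP to the fingertips, in m); z points along the fingers, y is the line along which they close (so a half turn about z gives the same grasp; the last joint's range is limited). The gripper opens to 87 mm and grips with 3 to 60 N. Pads are 19 mm wide; open, the fingers measure 117 mm over their backs; the gripper's body (75 mm by 190 mm) begins 51 mm behind the grasp point.
Start: joints at [-87.519, 30.224, 82.088, -0, 67.689, -10.227], TCP at [0.138, -0.61, 0.237] pointing down, gripper open.
Joint ranges: [-176.69, 176.69], [-43.24, 126.21], [12.49, 139.97], [-82, 262], [0, 151.66], [-163.58, 163.58]. Speed limits (degrees/s): [159.86, 159.86, 180, 180, 180, 180].

## Interface

Orientations are given as a 3x3 rotation matrix whose columns are the frame's x, y, z axes.
In Python, from rig import read_state, capture, calibration, hand_in, finger_overhang gives the robot as it stands.
- The arm moves only by the tool send_rows, never from a script. Its argument "plan" is a list of rows, each a list of 5 numbers: the closure in counts, from 0 (fully open) to 255 (shut), then the shift along the tool's x, y, z in m, then the turn about the tool's z in rad. A call has 1 to 20 rows; each row shifts and turns the commanded pose from where the row before left it, along the tool's axes as they then stand; what a row does not reach is not made up. A row lasts 1/12 s, in which the tool goes at most 41.7 mm and 7.16 degrees, less where a joint would pass 70% of its speed; a pose out of reach is approached as far as the arm can. A call is refused whole if a number of a shift passes 0.0417 or a number of a turn 0.125, either way. A call with a gripper value outside its range is refused whole. The fingers move at their own pace and stop on an object; the grip force is fixed at half the most. Time passes only in rows, so rows that do not move let the fingers close. It gives the time, the measured TCP pose, the force, the opening and the grip force at its end, in the units of the state.
- read_state(): the state, without advancing time (a new reading comes with each control period).
- capture(name): name is "side" or "top" or "wrist"; returns (picture, depth): 480x640x3 uint8, blue, green, red; 480x640 float32, m along the optical axis (not along the pixel's ray), 0 where there is no reading.
- calibration(name): a dict with "fx", "fy", "cx", "cy" (pixels), "xyz" and "rotation" of the camera in the world. Camera axes: x right, y down, z forward; pixel columns grow to the right and rows downward; lengths in m; the calibration is good to about 2 mm. A picture is of the moment at which its call begins: read the wrist's pose just before it. calibration takes no time and is no camera call; for the wrist camera it gives the pose at the moment of the call.
- hand_in(): hands the job in; it is judged then, once.
The state is a dict: "time_s": time; "joint_positions": joint angles; "qvel": joint speeds; "tau": joint torques, N m; "position": TCP position; "tcp_rot": TCP orientation; "force": force on the tool from outside, world axes, zero at the start; "moment": the same for the moment, N m; "opening": opening from 0.0 (shut) to 1.0 (fully open); "grasp_force": force on a finger pad.
Only numpy, scipy, OpenCV 4.12 (cv2) and the standard library are available. Lean on these libraries where they do the work, as an engineer would, in place of code of your own. Each camera call takes 0.05 s, during which the arm holds its last target. There are 200 camera calls.

## Working session

There is one attempt and no reset: what is moved stays moved. The work goes in short steps, Python scripts to look and compute and a tool call to move; the robot and the scene stay as the last step left them, time stands still between calls to the robot, and variables do not carry over. Pictures are saved under pics/ and viewed, at most 12 in all, crops included, and the job is handed in when it is done.

Besides the shell and the picture viewer there is one more tool, called after "Call:" in YAML: its name, and indented under it one key for each argument. send_rows: Moves the arm, as the interface text tells. Its arguments: {"type":"object","properties":{"plan":{"type":"array","items":{"type":"array","items":{"type":"number"}}}},"required":["plan"]}

```bash
mkdir -p pics; ls; cat > h.py <<'E'
import numpy as np, cv2
from rig import read_state, capture, calibration, hand_in, finger_overhang
def world(name,d,cal=None):
    c=cal or calibration(name); v,u=np.mgrid[:480,:640]
    P=np.stack([(u-c['cx'])/c['fx']*d,(v-c['cy'])/c['fy']*d,d],-1)
    return P@np.array(c['rotation']).T+np.array(c['xyz'])
E
python3 - <<'E'
from h import *
s=read_state(); print(s, finger_overhang)
for n in('top','side'):
    p,d=capture(n); cv2.imwrite(f'pics/{n}0.png',p); np.save(f'{n}0.npy',d); c=calibration(n); print(n,c)
E
```

```text
pics
{'time_s': 0.0, 'joint_positions': array([-8.75186182e+01,  3.02805647e+01,  8.21569586e+01, -1.61965606e-03,
        6.76873474e+01, -1.02303725e+01]), 'qvel': array([-0.01155527, -0.10907698, -0.02962557,  0.02208256, -0.07711395,
       -0.11304212]), 'tau': array([-2.09198835e-03, -4.40050864e+01, -1.76591295e+01,  6.33717491e-02,
        5.83185093e-02, -1.64360813e-04]), 'position': array([ 0.13748654, -0.60897101,  0.23555127]), 'tcp_rot': array([[ 9.75487075e-01,  2.20056700e-01, -1.20483908e-04],
       [ 2.20056436e-01, -9.75484715e-01,  2.17622642e-03],
       [ 3.61362993e-04, -2.14939400e-03, -9.99997625e-01]]), 'force': array([ 0.1402693 , -0.78637258,  0.05532305]), 'moment': array([0.02766456, 0.0312584 , 0.01500189]), 'grasp_force': 0.0, 'opening': 0.9996825964936112} 0.014
top {'fx': 541.142550636553, 'fy': 541.142550636553, 'cx': 315.69644547487724, 'cy': 238.44941929526016, 'xyz': array([ 0.43078221, -0.11687945,  1.39813124]), 'rotation': array([[-0.00657297, -0.99595929,  0.08956495],
       [-0.99997377,  0.00681907,  0.00244205],
       [-0.00304293, -0.08954655, -0.99597799]])}
side {'fx': 504.0688697390099, 'fy': 504.0688697390099, 'cx': 313.90117767264655, 'cy': 238.53881450765078, 'xyz': array([0.50176266, 0.8757692 , 0.92670808]), 'rotation': array([[-0.99712477, -0.05152931,  0.05556007],
       [-0.07558917,  0.62474751, -0.77715946],
       [ 0.00533548, -0.77912469, -0.62684628]])}
```

View pics/top0.png

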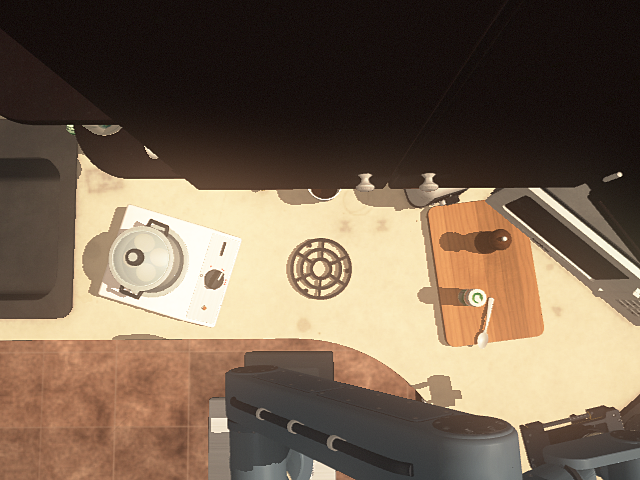

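View pics/side0.png

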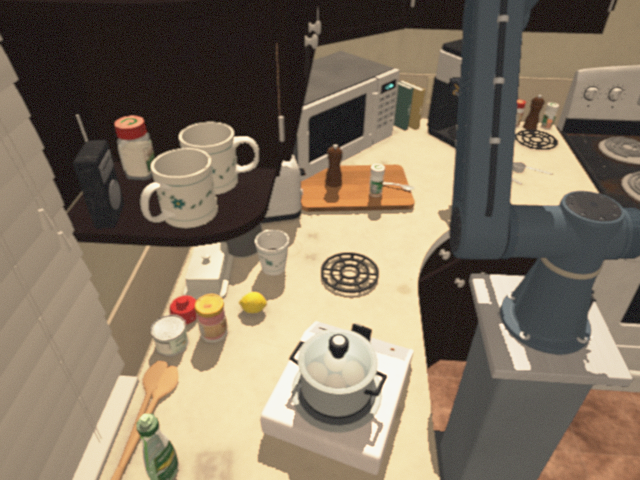

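The top view shows the pan at about (145,257), the switch knob at (214,279) with the panel facing right (world −y), and the trivet at (320,268). The lid knob is at (134,257). Next I measure these.

```bash
python3 - <<'E'
from h import *
p=cv2.imread('pics/top0.png'); d=np.load('top0.npy'); W=world('top',d)
def ray(u,v,z):
    c=calibration('top'); r=np.array(c['rotation'])@[(u-c['cx'])/c['fx'],(v-c['cy'])/c['fy'],1]
    return c['xyz']+r*(z-c['xyz'][2])/r[2]
# housing top: white-ish pts z 0.06-0.075
roi=np.zeros(d.shape,bool); roi[195:335,90:250]=1
m=roi&(W[...,2]>.03)&(W[...,2]<.09)
q=W[m&(abs(W[...,2]-.071)<.006)]; print('housing',len(q),np.median(q[:,2]))
mask=(roi&(W[...,2]>.02)).astype(np.uint8)
m2=roi&(W[...,2]>.018)&(W[...,2]<.12)
r=cv2.minAreaRect(W[m2][:,:2].astype(np.float32)*1000); print('rect',r, cv2.boxPoints(r))
# trivet
m=np.zeros(d.shape,bool); m[230:305,280:360]=1; g=p.max(2)<110
t=W[m&g]; tm=(m&g).astype(np.uint8)
c=max(cv2.findContours(tm,0,1)[0],key=cv2.contourArea); (u,v),rr=cv2.minEnclosingCircle(c); print('trivet px',u,v,rr,ray(u,v,.013))
# panel plane & knob
m=np.zeros(d.shape,bool);m[225:330,190:245]=1
P=W[m]; print('knob top region z', [W[v,u].round(4).tolist() for u,v in((214,279),(210,279),(218,279),(214,285),(205,306),(222,247))])
# lid knob
for u,v in((134,257),(131,255),(137,259)): print('lidk',W[v,u].round(4))
z=W[...,2]; mk=roi&(z>.2)&(z<.24); print('lid knob top pts',mk.sum(),np.median(W[mk],0),z[roi].max())
x=cv2.resize(p[195:335,90:250],None,fx=5,fy=4.2*5/4.2,interpolation=cv2.INTER_CUBIC)[:600]
x=cv2.resize(p[200:330,92:250],None,fx=4.5,fy=4.5,interpolation=cv2.INTER_CUBIC); cv2.imwrite('pics/c1.png',x); print(x.shape)
E
```

```text
housing 4903 0.07052066278314606
rect ((486.62542724609375, 250.09466552734375), (293.3773498535156, 236.0945587158203), 72.92729949951172) [[330.71457 144.52701]
 [556.40515  75.21323]
 [642.53625 355.66232]
 [416.8457  424.9761 ]]
trivet px 335.0 254.5 3.201662063598633 [ 0.51370318 -0.16268323  0.013     ]
knob top region z [[0.4521, 0.1344, 0.0787], [0.4522, 0.1456, 0.0716], [0.4519, 0.1237, 0.0839], [0.4375, 0.133, 0.0857], [0.3863, 0.1599, 0.0576], [0.5323, 0.121, 0.0486]]
lidk [0.4988 0.2823 0.2208]
lidk [0.5031 0.2887 0.2218]
lidk [0.4946 0.2771 0.2166]
lid knob top pts 259 [0.4989355  0.28298729 0.21793779] 1.398131235186467
(585, 711, 3)
```

View pics/c1.png

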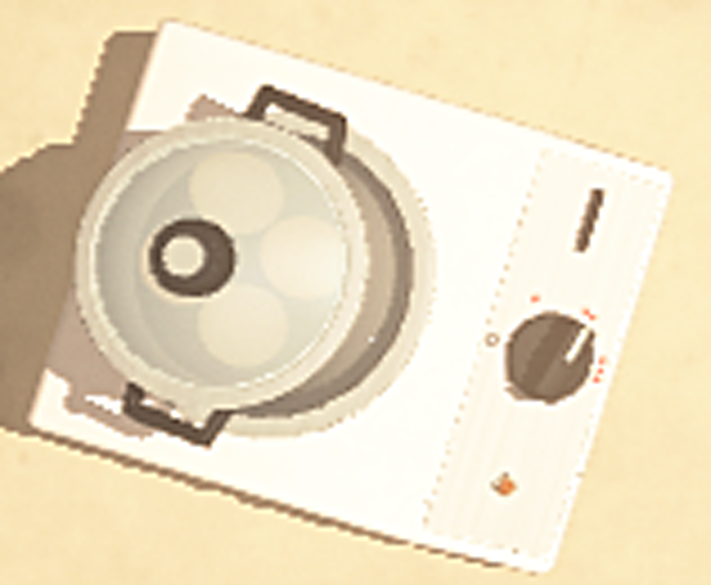

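The lid knob reads (0.499, 0.285). The crop shows the white pointer at the two red dots, so the switch is at 2.09. The OFF ring is at crop (491,340). The interface has no tilt, so the tool stays vertical. I'll model turning the bar loosely between two vertical fingers.

```bash
cat > knob.py <<'E'
from h import *
c0=np.array([.4866,.2501]); f=np.array([-.2936,-.956,0]); f/=np.linalg.norm(f); up=np.array([0,0,1.])
n=up*np.cos(np.pi/6)+f*.5; s=-f*np.cos(np.pi/6)+up*.5   # s: up the slope
o=np.append(c0,0)-f*.0195; o[2]=0
E
python3 - <<'E'
from knob import *
p=cv2.imread('pics/top0.png'); d=np.load('top0.npy'); W=world('top',d); c=calibration('top'); R=np.array(c['rotation'])
print('origin',o,'disc',o-f*.02)
def ray(u,v,z=None,pl=None):
    r=R@[(u-c['cx'])/c['fx'],(v-c['cy'])/c['fy'],1]
    return c['xyz']+r*((z-c['xyz'][2])/r[2] if pl is None else np.dot(n,pl-c['xyz'])/(n@r))
pl0=o+f*.167+up*.032   # panel: front edge z? check with depth
q=W[225:330,195:240].reshape(-1,3); a=(q-o)@f; h=(q-o)@n
k=(a>.105)&(a<.16)&(p[225:330,195:240].reshape(-1,3).min(1)>200); hp=np.median(h[k]); print('panel offset along n',hp,k.sum(),h[k].std())
pl=o+n*hp
off=ray(491/4.5+92,340/4.5+200,pl=pl); kb=off-s*.033; print('off',off,'knob base',kb,'grip',kb+n*.034)
hh=(W-o)@n-hp; m=np.zeros(d.shape,bool); m[262:298,198:232]=1; m&=(hh>.026)&(hh<.042); t=W[m]; print('bar pts',m.sum(),t.mean(0),np.median(hh[m]))
for g in('two',(590,313)),('one',(535,298)),('three',(600,370)): 
    r=ray(g[1][0]/4.5+92,g[1][1]/4.5+200,pl=pl)-kb; l=np.cross(n,s); print(g[0],np.degrees(np.arctan2(-(r@l),r@s)),np.linalg.norm(r))
m=np.zeros(d.shape,np.uint8); m[225:312,275:365]=1; g=(m>0)&(p.max(2)<120); v,u=np.nonzero(g)
(u0,v0),rr=cv2.minEnclosingCircle(np.stack([u,v],1)[ (np.hypot(u-320,v-268)<36)].astype(np.float32)); print('trivet',u0,v0,rr,ray(u0,v0,z=.013), rr*1.385/541)
E
python3 - <<'E'
# local frame: X=front horizontal, Z up, Y = n x.. ; grip at 0. units mm
import numpy as np
S=np.array([-.866,0,.5]);N=np.array([.5,0,.866]);L=np.cross(N,S)
a=np.arange
bx,by,bz=np.meshgrid(np.linspace(-23,23,24),np.linspace(-8,8,9),np.linspace(-23,0,12)); B=np.stack([bx,by,bz],-1).reshape(-1,3)
B=B[np.hypot(B[:,0],B[:,1])<=23.5]
t=np.linspace(0,6.283,73);sk=np.concatenate([np.stack([r*np.cos(t),r*np.sin(t),-23+0*t],1) for r in(8,14,19,22,24.5)])@np.stack([S,L,N])
def pts(phi): # clockwise from S seen from outside
    c,s_=np.cos(phi),np.sin(phi); x=c*S-s_*L; y=np.cross(N,x); return B@np.stack([x,y,N])
P={k:pts(np.radians(k)) for k in range(-4,126)}
def pen(Q,th,g,tip,C):
    # tool yaw th: horizontal dir, clockwise th from uphill
    th=np.radians(th);ux=np.array([-np.cos(th),0.]);Lh=L[:2];ux=np.cos(th)*np.array([-1,0.])-np.sin(th)*Lh
    uy=np.array([-ux[1],ux[0]]);q=Q[:,:2]-C;x=q@ux;y=abs(q@uy)
    k=(abs(x)<9.5)&(y>g/2)&(y<g/2+15)
    return k
for g in(22,26,30):
  for cx in(0,-3):
    C=np.array([cx,0.]);out=[]
    for th in range(120,-21,-15):
        k=pen(sk,th,g,0,C); zl=sk[k][:,2].max() if k.any() else -99
        tip=max(zl+1.5,-14); 
        ok=[ph for ph in range(-4,126) if not((pen(P[ph],th,g,tip,C))&(P[ph][:,2]>tip)).any()]
        out.append((th,round(zl,1),(min(ok),max(ok)) if ok else None))
    print(g,cx,out)
E
```

```text
origin [0.49232481 0.26874072 0.        ] disc [0.49819641 0.28785941 0.        ]
panel offset along n 0.11112667009884986 1774 0.00350423581018244
off [0.46089366 0.16830859 0.06756109] knob base [0.45250349 0.1409891  0.05106109] grip [0.44751263 0.12473821 0.08050596]
bar pts 126 [0.44949633 0.12816776 0.08082146] 0.032509012316690164
two 119.72767788362579 0.033483772422981256
one 60.15804973994973 0.032922252622472205
three 179.60051302242303 0.0322745732141728
trivet 320.5364990234375 268.3551940917969 30.521284103393555 [ 0.47847572 -0.1253553   0.013     ] 0.07813674396155282
22 0 [(120, np.float64(-13.2), None), (105, np.float64(-12.9), None), (90, np.float64(-11.7), None), (75, np.float64(-12.9), None), (60, np.float64(-13.2), None), (45, np.float64(-12.6), None), (30, np.float64(-15.2), None), (15, np.float64(-18.0), (0, 21)), (0, np.float64(-21.1), (-4, 12)), (-15, np.float64(-18.0), (-4, 0))]
22 -3 [(120, np.float64(-10.6), (117, 124)), (105, np.float64(-10.4), None), (90, np.float64(-9.9), (88, 92)), (75, np.float64(-10.4), None), (60, np.float64(-10.6), (56, 63)), (45,
[... 873 characters left out ...]
 np.float64(-9.6), (106, 125)), (105, np.float64(-8.9), (95, 114)), (90, np.float64(-9.3), (81, 99)), (75, np.float64(-8.9), (66, 85)), (60, np.float64(-9.6), (45, 74)), (45, np.float64(-11.5), (24, 58)), (30, np.float64(-13.8), (0, 44)), (15, np.float64(-17.8), (-4, 34)), (0, np.float64(-21.6), (-4, 23)), (-15, np.float64(-17.8), (-4, 13))]
30 -3 [(120, np.float64(-8.1), (97, 125)), (105, np.float64(-7.7), (80, 125)), (90, np.float64(-7.7), (64, 116)), (75, np.float64(-7.7), (51, 100)), (60, np.float64(-8.1), (33, 83)), (45, np.float64(-9.9), (16, 66)), (30, np.float64(-12.9), (-1, 52)), (15, np.float64(-15.7), (-4, 37)), (0, np.float64(-19.9), (-4, 23)), (-15, np.float64(-15.7), (-4, 12))]
```

Knob grip is about (0.4475, 0.1247, 0.0805) and the trivet centre (0.4785, -0.1254). The model favours a 26 mm gap, centred 3 mm uphill, with the tips 8 mm below the grip. I'm moving over the knob.

Call:
send_rows:
  plan:
    - [0,0.035,0,0,0.111]
    - [0,0.035,0,0,0.111]
    - [0,0.04,-0.04,0,0]
    - [0,0.04,-0.04,0,0]
    - [0,0.04,-0.04,0,0]
    - [0,0.04,-0.04,0,0]
    - [0,0.04,-0.04,0,0]
    - [0,0.04,-0.04,0,0]
    - [0,0,-0.04,0,0]
    - [0,0,-0.04,0,0]
    - [0,0,-0.04,0,0]
    - [0,0,-0.04,0,0]
    - [0,0,-0.04,0,0]
    - [0,0,-0.04,0,0]
    - [0,0,-0.04,0,0]
    - [0,0,-0.04,0,0]
    - [0,0,-0.04,0,0]
    - [0,0,-0.04,0,0]
    - [0,0,-0.04,0,0]
    - [0,0,-0.04,0,0]

```text
time_s: 1.77
position: [0.3827, 0.0605, 0.2366]
tcp_rot: [[1.0, -0.001, -0.0], [-0.001, -1.0, 0.0], [-0.0, -0.0, -1.0]]
force: [1.4, -0.3, -0.1]
opening: 1.006
grasp_force: 0.0
```

```bash
python3 - <<'E'
from h import *
s=read_state(); c=calibration('wrist'); p,d=capture('wrist'); cv2.imwrite('pics/w1.png',p); np.save('w1.npy',d)
import pickle; pickle.dump(c,open('w1.pkl','wb'))
print(s['time_s'],s['position'],s['tcp_rot'].round(3),s['joint_positions'].round(1)); print(c)
E
```

```text
1.7667 [0.38268987 0.06048468 0.23656224] [[ 1.    -0.001 -0.   ]
 [-0.001 -1.     0.   ]
 [-0.    -0.    -1.   ]] [ -7.7  11.8 114.   -0.   54.2  82.4]
{'fx': 410.7043039880769, 'fy': 410.7043039880769, 'cx': 311.01892036765, 'cy': 234.75117221086353, 'xyz': array([0.4532452 , 0.059823  , 0.38394259]), 'rotation': array([[-1.24190592e-03, -9.64855589e-01, -2.62777757e-01],
       [-9.99999208e-01,  1.14429808e-03,  5.24483286e-04],
       [-2.05354547e-04,  2.62778200e-01, -9.64856246e-01]])}
```

View pics/w1.png

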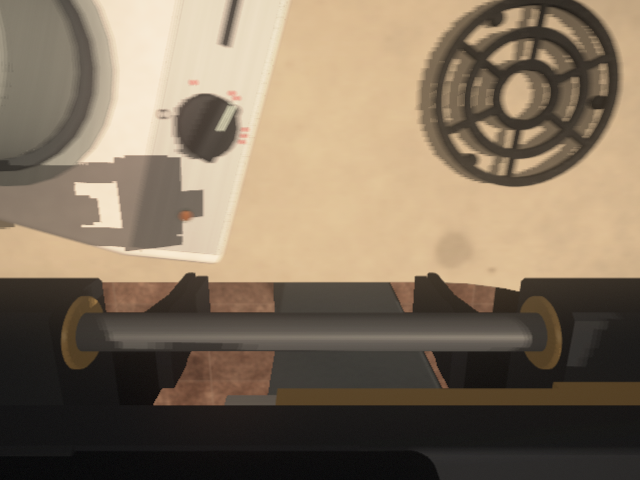

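The wrist view shows the knob at (207,127), the OFF ring at (163,114) and the trivet at (523,93), slightly motion-blurred. I let it settle and remeasure.

Call:
send_rows:
  plan:
    - [179,0,0,0,0]
    - [179,0,0,0,0]
    - [179,0,0,0,0]
    - [179,0,0,0,0]

```text
time_s: 2.15
position: [0.3837, 0.0573, 0.2365]
tcp_rot: [[1.0, -0.003, 0.0], [-0.003, -1.0, -0.0], [0.0, 0.0, -1.0]]
force: [-0.1, 1.4, 0.4]
opening: 0.778
grasp_force: 0.0
```

```bash
python3 - <<'E'
from knob import *
c=calibration('wrist'); p,d=capture('wrist'); cv2.imwrite('pics/w2.png',p); s=read_state()
W=world('wrist',d,c); R=c['rotation']
print(s['position'],s['opening'])
hs=cv2.cvtColor(p,cv2.COLOR_BGR2HSV)
roi=np.zeros(d.shape,bool); roi[0:270,110:300]=1
a=(W-o)@f; h=(W-o)@n
k=roi&(a>.105)&(a<.16)&(p.min(2)>150); hp=np.median(h[k]); print('hp',hp,h[k].std(),k.sum())
def ray(u,v,off=hp):
    r=R@[(u-c['cx'])/c['fx'],(v-c['cy'])/c['fy'],1]; return c['xyz']+r*(n@(o+n*off-c['xyz']))/(n@r)
m=roi&((h-hp)>.030)&((h-hp)<.040); P=W[m]; print('bar top',m.sum(),P.mean(0),np.median(h[m]-hp)); r=cv2.minAreaRect(np.stack([(P-o)@s_ if 0 else (P-o)@np.cross(n,f),(P-o)@np.cross(np.cross(n,f),n)],1).astype(np.float32)*1000); print(r)
# trivet
mm=np.zeros(d.shape,bool); mm[0:200,410:640]=1; mm&=(W[...,2]>.008)&(W[...,2]<.02); Q=W[mm][:,:2]; print('trivet',mm.sum(),cv2.minEnclosingCircle(Q.astype(np.float32)))
x=cv2.resize(p[60:180,130:290],None,fx=5,fy=5,interpolation=cv2.INTER_CUBIC); cv2.imwrite('pics/w2c.png',x)
np.save('w2.npy',d); import pickle; pickle.dump((c,hp),open('w2.pkl','wb'))
E
```

```text
[0.38371553 0.05716903 0.23650791] 0.7319721337063656
hp 0.11200985283926454 0.0077606523706912536 14024
bar top 1342 [0.44766106 0.1245373  0.07979513] 0.03264894782197529
((-0.39349937438964844, 79.22064208984375), (40.04166793823242, 13.908559799194336), 14.26220703125)
trivet 14202 ((0.4767521023750305, -0.12835633754730225), 0.0796593427658081)
```

View pics/w2c.png

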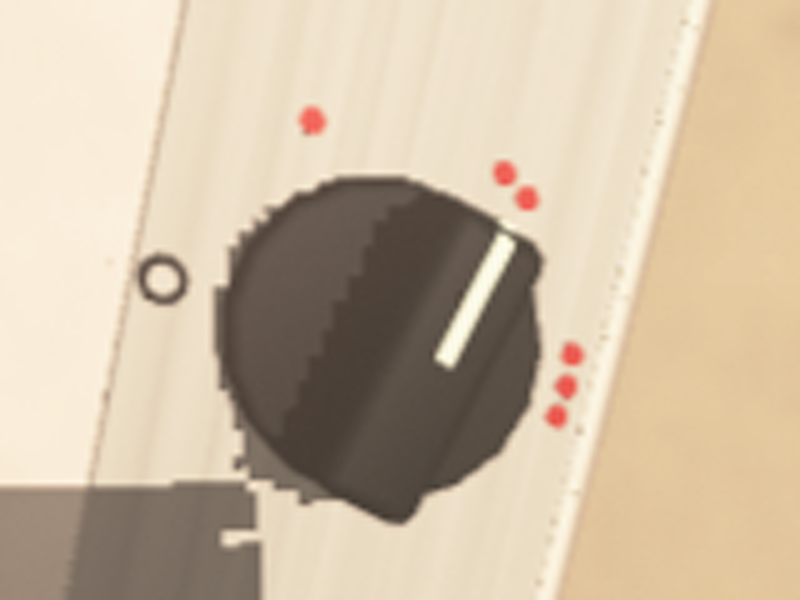

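The grip point (0.4477, 0.1245, 0.080) is confirmed, and so is the pointer on the two dots.

With a vertical tool, the gripper body would reach the pan if I straddled the bar now. So the first click gets a push at the pointer end with closed fingers from the downhill side. I'll straddle the bar for the second click.

```bash
cat > path.py <<'E'
from knob import *
G=np.array([.4477,.1245,.0803]); l=np.cross(n,s)
U=s[:2]/np.linalg.norm(s[:2]); yaw_up=np.degrees(np.arctan2(U[1],U[0]))
def rows(wps,cur):  # wps: (x,y,z,psi deg)
    out=[]
    for w in wps:
        a=np.radians(cur[3]); d=np.array(w[:3])-cur[:3]
        out.append([d[0]*np.cos(a)+d[1]*np.sin(a), d[0]*np.sin(a)-d[1]*np.cos(a), -d[2], -np.radians(w[3]-cur[3])]); cur=np.array(w)
    return np.round(out,4)
def push(phi,gap=0,along=25,tip=-.017):
    ph=np.radians(phi); xb=np.cos(ph)*s-np.sin(ph)*l; yb=np.cross(n,xb)  # +yb: anticlockwise side
    X=xb[:2]/np.linalg.norm(xb[:2]); A=np.array([-X[1],X[0]])   # horizontal bar dir, anticlockwise normal
    e=(xb*.022-yb*.008)[:2]; # trailing top edge near end
    q=G[:2]+X*along/1000-A*((-e@A)+.0095+gap/1000)
    return [q[0],q[1],G[2]+tip+.014,np.degrees(np.arctan2(A[1],A[0]))]
E
python3 - <<'E'
from path import *
st=read_state(); p=st['position']; R=st['tcp_rot']; cur=np.array([*p,np.degrees(np.arctan2(R[1,0],R[0,0]))]); print(cur,yaw_up)
w=[push(120,8)]; w+= [push(k) for k in range(120,69,-5)]
for a,b in zip(w,rows(w,cur)): print(np.round(a,4),b.tolist())
E
```

```text
[ 0.38371553  0.05716903  0.23650791 -0.19074869] 72.92759873590903
[ 0.4488  0.0894  0.0773 46.3625] [0.065, -0.0325, 0.1592, -0.8125]
[ 0.4543  0.0952  0.0773 46.3625] [0.008, -0.0, -0.0, -0.0]
[ 0.4567  0.0959  0.0773 50.9371] [0.0021, 0.0012, -0.0, -0.0798]
[ 0.4589  0.0967  0.0773 55.4324] [0.0021, 0.0012, -0.0, -0.0785]
[ 0.461   0.0977  0.0773 59.8633] [0.002, 0.0012, -0.0, -0.0773]
[ 0.4631  0.0988  0.0773 64.2454] [0.002, 0.0012, -0.0, -0.0765]
[ 0.465   0.1001  0.0773 68.5947] [0.002, 0.0012, -0.0, -0.0759]
[ 0.4668  0.1015  0.0773 72.9276] [0.0019, 0.0012, -0.0, -0.0756]
[ 0.4685  0.103   0.0773 77.2605] [0.0019, 0.0012, -0.0, -0.0756]
[4.70000e-01 1.04600e-01 7.73000e-02 8.16098e+01] [0.0019, 0.0012, -0.0, -0.0759]
[4.71500e-01 1.06300e-01 7.73000e-02 8.59919e+01] [0.0019, 0.0012, -0.0, -0.0765]
[4.72800e-01 1.08200e-01 7.73000e-02 9.04228e+01] [0.0019, 0.0012, -0.0, -0.0773]
```

Call:
send_rows:
  plan:
    - [255,0.0325,-0.0165,0,0]
    - [255,0.0325,-0.016,0,0]
    - [255,0,0,0,-0.116]
    - [255,0,0,0,-0.116]
    - [255,0,0,0,-0.116]
    - [255,0,0,0,-0.116]
    - [255,0,0,0,-0.116]
    - [255,0,0,0,-0.116]
    - [255,0,0,0,-0.116]
    - [255,0,0,0.03,0]
    - [255,0,0,0.03,0]
    - [255,0,0,0.03,0]
    - [255,0,0,0.03,0]
    - [255,0,0,0,0]
    - [255,0,0,0,0]

```text
time_s: 3.45
position: [0.4476, 0.0899, 0.1155]
tcp_rot: [[0.69, 0.724, -0.004], [0.724, -0.69, 0.0], [-0.003, -0.003, -1.0]]
force: [-0.1, -0.3, -0.4]
opening: 0.005
grasp_force: 0.0
```

```bash
python3 - <<'E'
from path import *
st=read_state(); p=st['position']; R=st['tcp_rot']; cur=np.array([*p,np.degrees(np.arctan2(R[1,0],R[0,0]))]); print(cur.round(4),st['opening'],st['force'])
print(rows([push(120,8)],cur))
E
```

```text
[ 0.4476  0.0899  0.1155 46.3563] 0.0053821730670519236 [-0.13351911 -0.32730396 -0.40245052]
[[ 0.0005  0.0011  0.0382 -0.0001]]
```

Call:
send_rows:
  plan:
    - [255,0.0005,0.001,0.019,0]
    - [255,0,0,0.019,0]
    - [255,0,0,0,0]
    - [255,0.004,0,0,0]
    - [255,0.004,0,0,0]
    - [255,0.002,0.001,0,-0.08]
    - [255,0.002,0.001,0,-0.08]
    - [255,0,0,0,0]

```text
time_s: 4.12
position: [0.4597, 0.098, 0.0802]
tcp_rot: [[0.561, 0.828, 0.001], [0.828, -0.561, -0.001], [-0.0, 0.002, -1.0]]
force: [-1.7, -3.6, 1.9]
opening: 0.005
grasp_force: 2.3
```

Call:
send_rows:
  plan:
    - [255,0.002,0.0012,0.001,-0.078]
    - [255,0.002,0.0012,0,-0.077]
    - [255,0,0,0,0]
    - [255,0,0,0,0]

```text
time_s: 4.45
position: [0.4621, 0.0988, 0.0791]
tcp_rot: [[0.429, 0.903, -0.002], [0.903, -0.429, -0.003], [-0.004, -0.001, -1.0]]
force: [-4.4, -11.1, 6.6]
opening: 0.001
grasp_force: 5.8
```

Call:
send_rows:
  plan:
    - [255,0.002,0.0012,0,-0.077]
    - [255,0.002,0.0012,0,-0.076]
    - [255,0,0,0,0]
    - [255,0,0,0,0]

```text
time_s: 4.78
position: [0.4651, 0.1002, 0.0794]
tcp_rot: [[0.285, 0.959, -0.004], [0.959, -0.285, -0.005], [-0.006, -0.002, -1.0]]
force: [-5.4, -17.0, 11.6]
opening: 0.005
grasp_force: 8.9
```

```bash
python3 - <<'E'
from path import *
c=calibration('top'); p,d=capture('top'); W=world('top',d); z=W[...,2]
roi=np.zeros(d.shape,bool); roi[195:335,90:250]=1
mk=roi&(z>.2)&(z<.24)&(W[...,1]>.25); print('lidknob',np.median(W[mk],0))
m2=np.zeros(d.shape,bool); m2[195:335,90:190]=1; m2&=(abs(z-.071)<.006); print(W[m2][:,:2].max(0), W[m2][:,1].mean())
d0=np.load('top0.npy'); W0=world('top',d0); m0=np.zeros(d.shape,bool); m0[195:335,90:190]=1; m0&=(abs(W0[...,2]-.071)<.006); print(W0[m0][:,:2].max(0),W0[m0][:,1].mean())
x=cv2.resize(p[200:330,92:250],None,fx=4.5,fy=4.5,interpolation=cv2.INTER_CUBIC); cv2.imwrite('pics/c2.png',x)
E
```

```text
lidknob [0.49894195 0.28287416 0.21806468]
[0.639051   0.42063256] 0.31346779641300415
[0.63977695 0.42061116] 0.2797068898491949
```

View pics/c2.png

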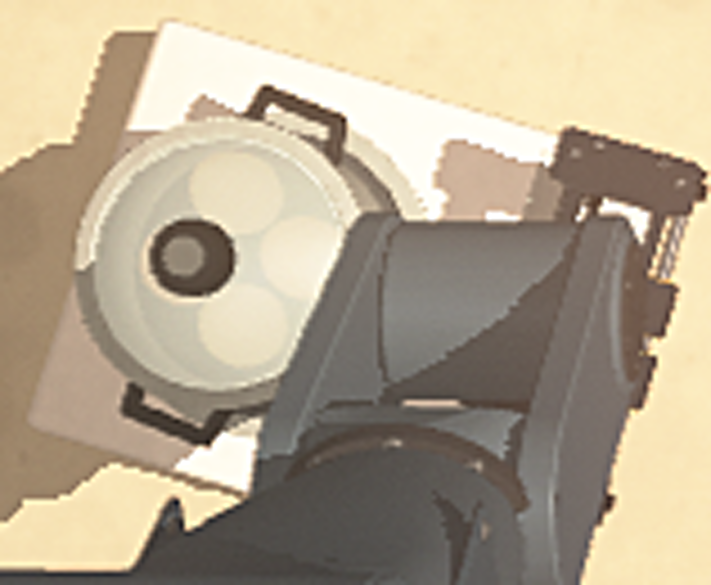

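The picture shows the plate and pan unmoved, with the lid knob still at (192,257). Pushing on.

Call:
send_rows:
  plan:
    - [255,0.002,0.0012,0,-0.076]
    - [255,0.001,0.0006,0,-0.038]
    - [255,0,0,0,0]
    - [255,0,0,0,0]

```text
time_s: 5.17
position: [0.4683, 0.1023, 0.0798]
tcp_rot: [[0.174, 0.985, -0.002], [0.985, -0.174, -0.005], [-0.006, -0.001, -1.0]]
force: [-4.9, -17.0, 11.6]
opening: 0.005
grasp_force: 8.7
```

Call:
send_rows:
  plan:
    - [255,0.002,0.0012,0,-0.076]
    - [255,0.001,0.0006,0,-0.038]
    - [255,0,0,0,0]
    - [255,0,0,0,0]

```text
time_s: 5.5
position: [0.4734, 0.1081, 0.0791]
tcp_rot: [[0.066, 0.998, 0.004], [0.998, -0.066, 0.0], [0.001, 0.004, -1.0]]
force: [-0.4, -0.2, 0.3]
opening: 0.006
grasp_force: 0.0
```

The force dropped to zero, so it snapped through. I back off, rise and look.

Call:
send_rows:
  plan:
    - [255,-0.01,0,0,0]
    - [167,0,0,-0.04,0]
    - [167,-0.03,0,-0.04,0]
    - [167,-0.03,0,-0.04,0]
    - [167,0,0,0,0]
    - [167,0,0,0,0]

```text
time_s: 6.0
position: [0.4695, 0.0473, 0.1861]
tcp_rot: [[0.066, 0.998, 0.005], [0.998, -0.066, -0.0], [0.0, 0.006, -1.0]]
force: [0.2, 0.1, -1.2]
opening: 0.293
grasp_force: 0.0
```

```bash
cat > look.py <<'E'
from path import *
import sys
c=calibration('wrist'); p,d=capture('wrist'); st=read_state(); W=world('wrist',d,c); R=st['tcp_rot']
print(st['time_s'],st['position'],np.degrees(np.arctan2(R[1,0],R[0,0])),st['opening'],calibration('wrist')['xyz']-c['xyz'])
h=(W-G)@n; r=np.linalg.norm(W-G,axis=2)
v,u=np.nonzero(r<.05); print(u.min(),u.max(),v.min(),v.max())
m=(r<.03)&(abs(h)<.005); P=W[m]-G
q=np.stack([P@s,-(P@l)],1).astype(np.float32)*1000; print('bar (s,clockwise)',cv2.minAreaRect(q),q.mean(0),m.sum())
y0,x0=max(0,v.min()-10),max(0,u.min()-10); x=p[y0:v.max()+10,x0:u.max()+10]; k=min(600/x.shape[0],800/x.shape[1],5)
cv2.imwrite(sys.argv[1],cv2.resize(x,None,fx=k,fy=k,interpolation=cv2.INTER_CUBIC))
E
python3 look.py pics/w3.png
```

```text
6.05 [0.46807404 0.04809083 0.18475576] 86.27113068184148 0.31096588299156425 [-0.00089917  0.00070572 -0.00136157]
218 335 29 142
bar (s,clockwise) ((0.25585031509399414, -0.36232948303222656), (46.17408752441406, 16.381956100463867), 59.990848541259766) [1.571093   0.32442722] 1945
```

View pics/w3.png

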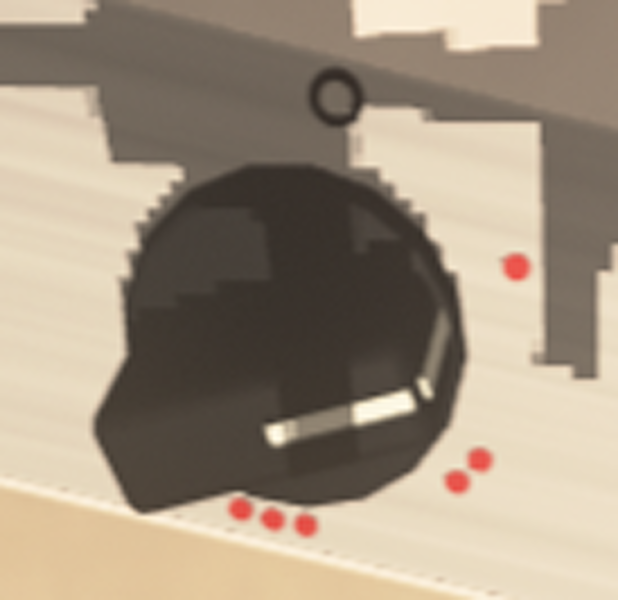

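The bar is at exactly 60° (one dot), its centre within 0.5 mm of the estimate, so the plate hasn't moved. For the second click I straddle the bar.

```bash
python3 - <<'E'
from path import *
st=read_state(); p=st['position']; R=st['tcp_rot']; cur=np.array([*p,np.degrees(np.arctan2(R[1,0],R[0,0]))])
C=G[:2]+U*.003
w=[[cur[0],cur[1],.185,yaw_up-42],[*C,.185,yaw_up-42],[*C,.0858,yaw_up-42]]
print(rows(w,cur),w)
E
```

```text
[[ 0.000e+00  0.000e+00 -2.000e-04  9.659e-01]
 [ 2.400e-02 -7.800e-02 -0.000e+00 -0.000e+00]
 [ 0.000e+00  0.000e+00  9.920e-02 -0.000e+00]] [[np.float64(0.468074044395252), np.float64(0.04809083407971207), 0.185, np.float64(30.92759873590903)], [np.float64(0.4485807396890111), np.float64(0.12736780361953198), 0.185, np.float64(30.92759873590903)], [np.float64(0.4485807396890111), np.float64(0.12736780361953198), 0.0858, np.float64(30.92759873590903)]]
```

Call:
send_rows:
  plan:
    - [160,0,0,0,0.12]
    - [160,0,0,0,0.12]
    - [160,0,0,0,0.12]
    - [160,0,0,0,0.12]
    - [160,0,0,0,0.12]
    - [160,0,0,0,0.12]
    - [160,0,0,0,0.12]
    - [160,0,0,0,0.12]
    - [160,0.008,-0.026,0,0]
    - [160,0.008,-0.026,0,0]
    - [160,0.008,-0.026,0,0]
    - [160,0,0,0.025,0]
    - [160,0,0,0.025,0]
    - [160,0,0,0.01,0]
    - [160,0,0,0,0]
    - [160,0,0,0,0]

```text
time_s: 7.38
position: [0.4463, 0.1281, 0.1227]
tcp_rot: [[0.853, 0.521, -0.005], [0.521, -0.853, 0.0], [-0.004, -0.002, -1.0]]
force: [-0.7, -0.6, 0.6]
opening: 0.374
grasp_force: 0.0
```

```bash
python3 - <<'E'
from path import *
st=read_state(); p=st['position']; R=st['tcp_rot']; cur=np.array([*p,np.degrees(np.arctan2(R[1,0],R[0,0]))])
C=G[:2]+U*.003; print(cur,st['opening'],st['force'],st['time_s'])
print(rows([[*C,.0858,yaw_up-42]],cur))
E
```

```text
[ 0.44627448  0.12806633  0.12266276 31.42655012] 0.37367147456439803 [-0.6958967  -0.58400431  0.57014923] 7.3833
[[0.0016 0.0018 0.0369 0.0087]]
```

Call:
send_rows:
  plan:
    - [163,0.0016,0.0018,0.01,0]
    - [163,0,0,0.015,0]
    - [163,0,0,0.007,0]
    - [163,0,0,0.002,0]
    - [163,0,0,0,0]
    - [163,0,0,0,0]

```text
time_s: 7.88
position: [0.4504, 0.1267, 0.0905]
tcp_rot: [[0.854, 0.521, 0.001], [0.521, -0.854, 0.0], [0.0, 0.0, -1.0]]
force: [-0.8, 0.7, -0.8]
opening: 0.362
grasp_force: 0.0
```

Call:
send_rows:
  plan:
    - [163,-0.001,-0.001,0.002,0]
    - [163,0,0,0.002,0]
    - [163,0,0,0,0]
    - [163,0,0,0,0]

```text
time_s: 8.22
position: [0.4488, 0.1271, 0.0864]
tcp_rot: [[0.854, 0.521, 0.0], [0.521, -0.854, 0.0], [0.0, 0.0, -1.0]]
force: [0.2, -0.0, 0.1]
opening: 0.362
grasp_force: 0.0
```

Free of contact and centred, so I start turning.

Call:
send_rows:
  plan:
    - [163,0,0,0,-0.11]
    - [163,0,0,0.001,-0.11]
    - [163,0,0,0.001,-0.11]
    - [163,0,0,0,0]
    - [163,0,0,0,0]

```text
time_s: 8.63
position: [0.4498, 0.1272, 0.0853]
tcp_rot: [[0.642, 0.766, 0.003], [0.766, -0.642, 0.001], [0.003, 0.001, -1.0]]
force: [0.0, -1.0, 6.2]
opening: 0.362
grasp_force: 18.3
```

Call:
send_rows:
  plan:
    - [163,0,0,0,-0.11]
    - [163,0,0,0,-0.11]
    - [163,0,0,0,0]
    - [163,0,0,0,0]

```text
time_s: 8.97
position: [0.4495, 0.1271, 0.0846]
tcp_rot: [[0.458, 0.889, 0.002], [0.889, -0.458, -0.0], [0.001, 0.002, -1.0]]
force: [0.2, -0.5, 1.4]
opening: 0.359
grasp_force: 1.3
```

Call:
send_rows:
  plan:
    - [163,0,0,0,-0.11]
    - [163,0,0,0,-0.11]
    - [163,0,0,0,-0.04]
    - [163,0,0,0,0]
    - [163,0,0,0,0]

```text
time_s: 9.38
position: [0.4492, 0.1271, 0.0843]
tcp_rot: [[0.214, 0.977, 0.001], [0.977, -0.214, -0.0], [0.0, 0.001, -1.0]]
force: [0.7, 0.0, 1.2]
opening: 0.356
grasp_force: 0.9
```

Call:
send_rows:
  plan:
    - [163,0,0,-0.02,0]
    - [163,0,0,-0.03,0]
    - [163,0,0,-0.04,0]
    - [163,-0.035,0,-0.02,0]
    - [163,-0.035,0,0,0]
    - [163,0,0,0,0]
    - [163,0,0,0,0]

```text
time_s: 9.97
position: [0.4332, 0.0576, 0.1943]
tcp_rot: [[0.216, 0.976, -0.001], [0.976, -0.216, 0.0], [0.0, -0.001, -1.0]]
force: [0.1, -0.0, 0.9]
opening: 0.363
grasp_force: 0.0
```

```bash
python3 look.py pics/w4.png
```

```text
10.0167 [0.43324602 0.05847336 0.19396676] 77.60951920556086 0.36378023939734144 [ 2.70390806e-05  8.17559606e-04 -3.37895492e-04]
258 371 45 156
bar (s,clockwise) ((-0.25803184509277344, -0.34079551696777344), (46.98849105834961, 16.402339935302734), 23.90200424194336) [ 2.250681   -0.01044061] 1747
```

View pics/w4.png

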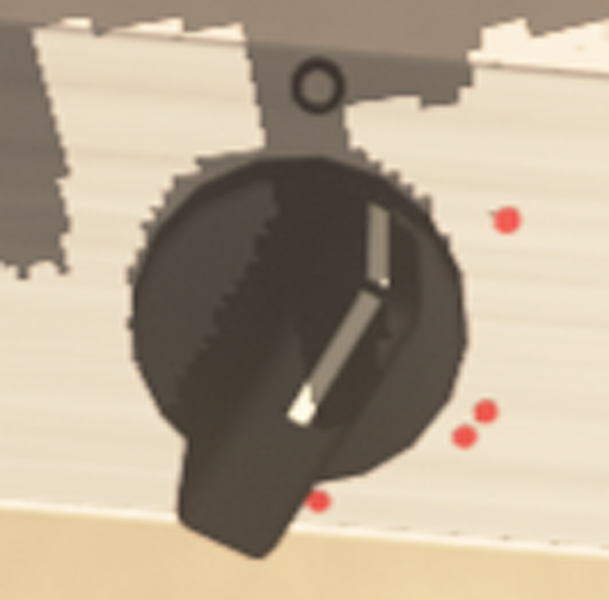

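The picture shows the pointer at about 24°, between OFF (318,85) and one dot (507,220). I recheck whether it is still springing.

```bash
python3 look.py pics/w5.png
```

```text
10.0667 [0.43331687 0.05904345 0.19374135] 77.7044283512784 0.357458254621216 [ 2.15659384e-05  5.60238346e-04 -2.19270444e-04]
259 372 45 157
bar (s,clockwise) ((0.041988372802734375, -0.21384811401367188), (46.35702133178711, 16.481645584106445), 24.571151733398438) [ 2.2505898  -0.03216867] 1756
```

It rests at 24° on friction. I go back in, narrow the gap and turn it home.

Call:
send_rows:
  plan:
    - [163,0.035,0,0,0]
    - [163,0.035,0,0,0]
    - [163,0,0,0.03,0.1]
    - [163,0,0,0.03,0.1]
    - [163,0,0,0.02,0.1]
    - [163,0,0,0,0.09]
    - [163,0,0,0,0]
    - [163,0,0,0.01,0]
    - [163,0,0,0.01,0]
    - [163,0,0,0.006,0]
    - [163,0,0,0,0]
    - [163,0,0,0,0]

```text
time_s: 11.07
position: [0.4487, 0.1275, 0.0881]
tcp_rot: [[0.566, 0.824, -0.001], [0.824, -0.566, 0.0], [-0.0, -0.0, -1.0]]
force: [0.2, 0.1, 0.4]
opening: 0.357
grasp_force: 0.0
```

Call:
send_rows:
  plan:
    - [175,0,0,0.003,0]
    - [185,0,0,0.002,-0.1]
    - [195,0,0,0,-0.1]
    - [200,0,0,0,-0.1]
    - [200,0,0,0,-0.05]
    - [200,0,0,0,-0.04]
    - [200,0,0,0,0]
    - [200,0,0,0,0]

```text
time_s: 11.73
position: [0.4491, 0.1271, 0.0836]
tcp_rot: [[0.212, 0.977, 0.001], [0.977, -0.212, 0.0], [0.0, 0.001, -1.0]]
force: [0.6, -0.7, -0.4]
opening: 0.216
grasp_force: 0.0
```

Call:
send_rows:
  plan:
    - [200,0,0,0,-0.05]
    - [200,0,0,0,0]
    - [200,0,0,0,0]
    - [190,0,0,0,0.1]
    - [180,0,0,0,0]
    - [163,0,0,-0.02,0]
    - [163,0,0,-0.03,0]
    - [163,0,0,-0.04,0]
    - [163,-0.035,0,-0.02,0]
    - [163,-0.035,0,0,0]
    - [163,0,0,0,0]
    - [163,0,0,0,0]

```text
time_s: 12.73
position: [0.4304, 0.0584, 0.1937]
tcp_rot: [[0.262, 0.965, 0.001], [0.965, -0.263, 0.0], [0.0, 0.001, -1.0]]
force: [-0.0, 0.8, -0.3]
opening: 0.361
grasp_force: 0.0
```

```bash
python3 look.py pics/w6.png; python3 - <<'E'
from h import *
p,d=capture('wrist');c=calibration('wrist');W=world('wrist',d,c);z=W[...,2]
m=(z>.195)&(z<.235)&(W[...,1]>.24)&(W[...,0]>.4); print(m.sum(), W[m].mean(0) if m.any() else 0)
p,d=capture('top');W=world('top',d);z=W[...,2]
m=(z>.21)&(z<.24)&(np.hypot(W[...,0]-.498,W[...,1]-.286)<.025);print('top lid knob',m.sum(),W[m].mean(0),cv2.minEnclosingCircle(W[m][:,:2].astype(np.float32)))
E
```

```text
12.7833 [0.43045093 0.05920606 0.19330526] 74.85785057691088 0.3598012368058854 [ 9.01006986e-05  7.97921646e-04 -3.76193653e-04]
254 369 44 157
bar (s,clockwise) ((0.2578887939453125, -0.3902616500854492), (46.03276062011719, 16.013959884643555), 0.20815515518188477) [ 2.390449   -0.39068747] 1734
0 0
top lid knob 235 [0.49936156 0.28474584 0.21788265] ((0.5001364946365356, 0.28619253635406494), 0.019566750153899193)
```

View pics/w6.png

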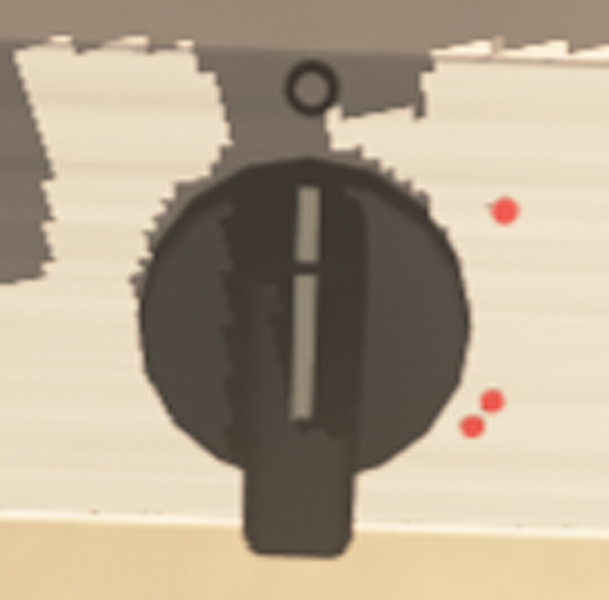

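The knob is home at OFF (0.2°), pointer in line with the ring, and the plate hasn't moved. Next, the lid.

Call:
send_rows:
  plan:
    - [0,0,0,-0.03,0.119]
    - [0,0,0,-0.027,0.119]
    - [0,0,0,0,0.119]
    - [0,0,0,0,0.119]
    - [0,0,0,0,0.119]
    - [0,0,0,0,0.119]
    - [0,0,0,0,0.119]
    - [0,0,0,0,0.119]
    - [0,0,0,0,0.119]
    - [0,0,0,0,0.119]
    - [0,0,0,0,0.119]
    - [0,0.0115,-0.038,0,0]
    - [0,0.0115,-0.038,0,0]
    - [0,0.0115,-0.038,0,0]
    - [0,0.0115,-0.038,0,0]
    - [0,0.0115,-0.038,0,0]
    - [0,0.0115,-0.038,0,0]
    - [0,0,0,0,0]
    - [0,0,0,0,0]
    - [0,0,0,0,0]

```text
time_s: 14.55
position: [0.4986, 0.288, 0.249]
tcp_rot: [[1.0, 0.001, -0.003], [0.001, -1.0, -0.001], [-0.003, 0.001, -1.0]]
force: [-0.5, -1.4, 0.3]
opening: 1.002
grasp_force: 0.0
```

```bash
python3 - <<'E'
from path import *
st=read_state(); p=st['position']; R=st['tcp_rot']; cur=np.array([*p,np.degrees(np.arctan2(R[1,0],R[0,0]))]); print(cur,st['joint_positions'].round(1),st['opening'])
print(rows([[.4995,.2865,.203,0]],cur))
E
```

```text
[0.49856757 0.28801671 0.24900478 0.076903  ] [ 18.9  25.7  88.4  -0.   66.1 108.8] 1.0018903911251484
[[0.0009 0.0015 0.046  0.0013]]
```

Call:
send_rows:
  plan:
    - [0,0.001,0.0015,0.015,0]
    - [0,0,0,0.015,0]
    - [0,0,0,0.01,0]
    - [0,0,0,0.006,0]
    - [0,0,0,0,0]
    - [0,0,0,0,0]
    - [255,0,0,0,0]
    - [255,0,0,0,0]
    - [255,0,0,0,0]
    - [255,0,0,0,0]
    - [255,0,0,0,0]
    - [255,0,0,0,0]
    - [255,0,0,0,0]
    - [255,0,0,0,0]
    - [255,0,0,0,0]
    - [255,0,0,0,0]

```text
time_s: 15.88
position: [0.5008, 0.2857, 0.2042]
tcp_rot: [[1.0, -0.001, -0.0], [-0.001, -1.0, -0.0], [-0.0, 0.0, -1.0]]
force: [-0.3, -0.6, -0.4]
opening: 0.423
grasp_force: 30.0
```

Call:
send_rows:
  plan:
    - [255,0,0,-0.004,0]
    - [255,0,0,-0.006,0]
    - [255,0,0,-0.01,0]
    - [255,0,0,-0.012,0]
    - [255,0,0,-0.013,0]
    - [255,0,0,0,0]
    - [255,0,0,0,0]
    - [255,0,0,0,0]

```text
time_s: 16.55
position: [0.5004, 0.2858, 0.249]
tcp_rot: [[1.0, -0.001, -0.001], [-0.001, -1.0, -0.0], [-0.001, 0.0, -1.0]]
force: [-0.5, 0.1, -3.2]
opening: 0.426
grasp_force: 30.0
```

```bash
python3 - <<'E'
from h import *
st=read_state();print(st['position'],st['force'],st['opening'])
p,d=capture('side'); cv2.imwrite('pics/s2.png',p[180:480,200:600])
p,d=capture('wrist');c=calibration('wrist');W=world('wrist',d,c);cv2.imwrite('pics/w7.png',p)
m=(W[...,2]>.008)&(W[...,2]<.02)&(W[...,1]<-.03)&(W[...,1]>-.22)&(abs(W[...,0]-.477)<.1);print(m.sum())
E
```

```text
[0.50039921 0.285802   0.24897249] [-0.4878159   0.05906253 -3.1830654 ] 0.4258807809599023
0
```

View pics/s2.png

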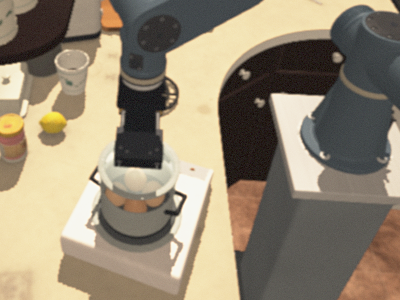

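The picture shows the lid lifted in the gripper and the pan standing on the disc. The wrist reads 3.2 N, about 0.32 kg. Carrying it over to the trivet.

Call:
send_rows:
  plan:
    - [255,-0.001,0.012,0,0]
    - [255,-0.002,0.025,0,0]
    - [255,-0.002,0.037,0,0]
    - [255,-0.002,0.038,0,0]
    - [255,-0.002,0.038,0,0]
    - [255,-0.002,0.038,0,0]
    - [255,-0.002,0.038,0,0]
    - [255,-0.002,0.038,0,0]
    - [255,-0.002,0.038,0,0]
    - [255,-0.002,0.038,0,0]
    - [255,-0.002,0.036,0,0]
    - [255,-0.001,0.025,0,0]
    - [255,0,0.012,0,0]
    - [255,0,0,0,0]
    - [255,0,0,0,0]
    - [255,0,0,0,0]
    - [255,0,0,0,0]

```text
time_s: 18.07
position: [0.4779, -0.1255, 0.249]
tcp_rot: [[1.0, 0.001, -0.001], [0.001, -1.0, 0.001], [-0.001, -0.001, -1.0]]
force: [0.3, 0.3, -2.7]
opening: 0.425
grasp_force: 30.0
```

```bash
python3 - <<'E'
from path import *
st=read_state(); p=st['position']; R=st['tcp_rot']; cur=np.array([*p,np.degrees(np.arctan2(R[1,0],R[0,0]))]); print(cur,st['opening'],st['force'],st['time_s'])
print(rows([[.4785,-.127,.067,0]],cur))
E
```

```text
[ 0.47791878 -0.12551619  0.2490039   0.02995326] 0.4251851840909694 [ 0.27833186  0.29446456 -2.69763608] 18.0667
[[0.0006 0.0015 0.182  0.0005]]
```

Call:
send_rows:
  plan:
    - [255,0.0005,0.001,0.015,0]
    - [255,0,0,0.025,0]
    - [255,0,0,0.03,0]
    - [255,0,0,0.03,0]
    - [255,0,0,0.03,0]
    - [255,0,0,0.025,0]
    - [255,0,0,0.015,0]
    - [255,0,0,0.005,0]
    - [255,0,0,0,0]
    - [255,0,0,0,0]
    - [255,0,0,0,0]

```text
time_s: 18.98
position: [0.48, -0.1281, 0.0754]
tcp_rot: [[1.0, -0.0, 0.002], [-0.0, -1.0, -0.001], [0.002, 0.001, -1.0]]
force: [0.3, 0.2, -1.7]
opening: 0.422
grasp_force: 30.0
```

```bash
python3 - <<'E'
from h import *
st=read_state();print(st['position'],st['force'],st['time_s'])
p,d=capture('side');W=world('side',d)
# lid rim points (z ~.03-.045) and trivet points
for a,b,n in((.025,.045,'lid rim'),(.006,.016,'trivet')):
    m=(W[...,2]>a)&(W[...,2]<b)&(np.hypot(W[...,0]-.4775,W[...,1]+.127)<.1); Q=W[m][:,:2]
    print(n,m.sum(), Q.min(0),Q.max(0),cv2.minEnclosingCircle(Q.astype(np.float32)))
x=cv2.resize(p[200:330,270:440],None,fx=4,fy=4); cv2.imwrite('pics/s3.png',x)
E
```

```text
[ 0.47995534 -0.12812236  0.07539628] [ 0.29821123  0.24867784 -1.74644699] 18.9833
lid rim 760 [ 0.40566062 -0.18987802] [ 0.55203991 -0.05182881] ((0.47822874784469604, -0.12699273228645325), 0.07684814184904099)
trivet 350 [ 0.40091653 -0.14370691] [ 0.5571539  -0.03566708] ((0.4787249267101288, -0.1167646199464798), 0.08134999871253967)
```

View pics/s3.png

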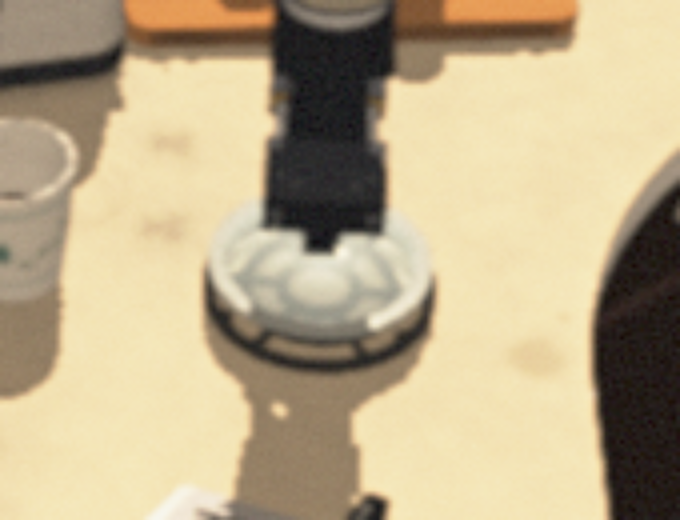

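The side picture shows the lid just above the trivet and concentric with it, both centred near x = 0.479. Lowering slowly.

Call:
send_rows:
  plan:
    - [255,0,0,0.003,0]
    - [255,0,0,0.003,0]
    - [255,0,0,0.002,0]
    - [255,0,0,0.001,0]
    - [255,0,0,0,0]
    - [255,0,0,0,0]

```text
time_s: 19.53
position: [0.4788, -0.1281, 0.0651]
tcp_rot: [[1.0, -0.001, -0.0], [-0.001, -1.0, 0.0], [-0.0, -0.0, -1.0]]
force: [-0.8, 1.0, -3.3]
opening: 0.422
grasp_force: 30.0
```

Call:
send_rows:
  plan:
    - [255,0,0,0.001,0]
    - [255,0,0,0,0]
    - [255,0,0,0,0]

```text
time_s: 19.78
position: [0.4789, -0.1281, 0.0647]
tcp_rot: [[1.0, -0.001, 0.0], [-0.001, -1.0, -0.0], [0.0, 0.0, -1.0]]
force: [-1.0, 0.1, 2.1]
opening: 0.426
grasp_force: 30.0
```

Contact: the force went from −3.3 to +2.1 N. Releasing, rising straight up and moving aside.

Call:
send_rows:
  plan:
    - [140,0,0,0,0]
    - [120,0,0,0,0]
    - [60,0,0,0,0]
    - [0,0,0,0,0]
    - [0,0,0,0,0]
    - [0,0,0,0,0]
    - [0,0,0,0,0]
    - [0,0,0,0,0]
    - [0,0,0,-0.01,0]
    - [0,0,0,-0.02,0]
    - [0,0,0,-0.03,0]
    - [0,0,0,-0.03,0]
    - [0,0,0,-0.03,0]
    - [0,0,0,-0.03,0]
    - [0,-0.02,0.03,0,0]
    - [0,-0.02,0.03,0,0]
    - [0,-0.02,0.03,0,0]
    - [0,0,0,0,0]
    - [0,0,0,0,0]

```text
time_s: 21.37
position: [0.418, -0.2193, 0.215]
tcp_rot: [[1.0, -0.005, 0.001], [-0.005, -1.0, -0.0], [0.001, 0.0, -1.0]]
force: [-0.2, -0.1, -0.2]
opening: 1.001
grasp_force: 0.0
```

```bash
python3 - <<'E'
from h import *
st=read_state();print(st['position'],st['force'],st['opening'],st['time_s'])
p,d=capture('side');W=world('side',d)
for a,b,n in((.025,.045,'lid rim'),(.072,.09,'lid knob')):
    m=(W[...,2]>a)&(W[...,2]<b)&(np.hypot(W[...,0]-.4775,W[...,1]+.127)<.09); Q=W[m][:,:2]
    print(n,m.sum(), Q.min(0),Q.max(0),cv2.minEnclosingCircle(Q.astype(np.float32)))
cv2.imwrite('pics/s4.png',p)
E
```

```text
[ 0.41800391 -0.21926186  0.21496862] [-0.17413684 -0.12204723 -0.23853461] 1.0007527772179876 21.3667
lid rim 1385 [ 0.40474729 -0.20072646] [ 0.55167127 -0.050748  ] ((0.4783111810684204, -0.1257372349500656), 0.07764273136854172)
lid knob 124 [ 0.4605851  -0.14565371] [ 0.49487137 -0.10672475] ((0.47752824425697327, -0.12599073350429535), 0.019774215295910835)
```

View pics/s4.png

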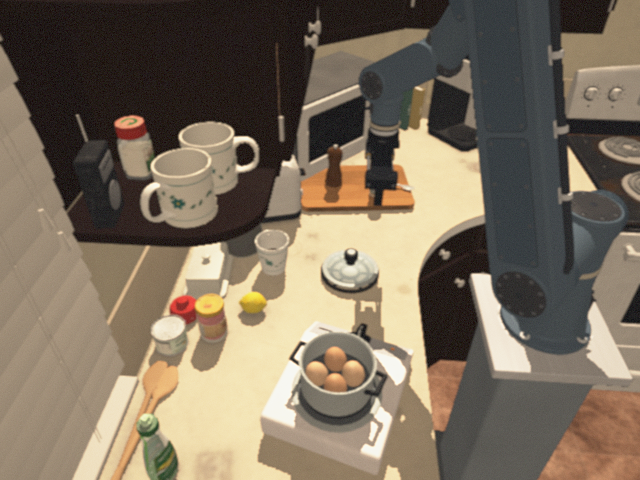

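The lid lies knob up in the middle of the trivet at (350,268), the pan is on its disc at (338,375), and the gripper is clear of everything.

```bash
python3 -c "
from rig import hand_in
print(hand_in())"
```

```text
the job is handed in; nothing more can be done
None
```

The hot plate knob is home at OFF (measured 0.2°), the lid lies knob up in the middle of the trivet, and the pan still stands on its disc with the plate unmoved; I handed the job in at about 21 s.

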